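Snap a sprung roller into its support fork

ROBOT

A 6-joint arm with a two-finger parallel gripper is mounted at the origin on the work surface. World frame = base frame: x ahead of the robot, y to its left, z up, the work surface at z = 0. Lengths are in mm, angles in rad, forces in N, time in s.
With the tool pointing down it reaches from about 350 to 775 mm from the base axis. Payload 7.3 kg.
Tool frame: the origin (TCP) lies on the centre line of the jaws, within the pads' length; the fingertips stand 22 mm ahead of it and the grasp point (between the pads) lies 3 mm ahead of it; z points along the fingers, y is the direction in which the jaws open and shut (so a half turn about z gives the same grasp; the last joint's range is limited). The gripper opens to 92 mm and grips with 3 to 60 N. Pads are 19 mm wide; open, the fingers measure 130 mm over their backs; the gripper's body (75 mm by 190 mm) begins 47 mm behind the grasp point.
Start: joints at [-1.476, 0.342, 1.524, -0, 1.275, -0.146], TCP at [125.223, -509.865, 248.741] pointing down, gripper open.
Joint ranges: [-2.53, 2.53], [-0.77, 2.02], [0.04, 2.7], [-1, 4.14], [0.28, 2.66], [-3.11, 3.11]. Speed limits (rad/s): [2.57, 2.57, 3.14, 3.14, 3.14, 3.14].

INTERFACE

Orientations are given as [roll, pitch, yaw] about the fixed x, y, z axes, in that order (R = Rz(yaw) Ry(pitch) Rx(roll)).
In Python, from plant import bot gives the robot as it stands.
- The arm moves only by the tool play_rows, never from a script. Its argument "moves" is one flat list of numbers, 5 for each row, row after row: the closure in counts, from 0 (fully open) to 255 (shut), then the shift along the tool's x, y, z in mm, then the turn about the tool's z in degrees. A call has 1 to 8 rows; each row is the pose to reach, as a shift and turn from the pose commanded when the call began, along the tool's axes at that moment; what a row does not reach only later rows make up. A row lasts 1/12 s, in which the tool goes at most 41.7 mm and 7.16 degrees, less where a joint would pass 70% of its speed; a pose out of reach is approached as far as the arm can. A call with a gripper value outside its range is refused whole. The fingers move at their own pace and stop on an object; the grip force is fixed at half the most. Time passes only in rows, so rows that repeat a pose let the fingers close. It gives the time, the measured TCP pose, the force and the opening at its end, in the units of the state.
- bot.get_obs(): the state, without advancing time (a new reading comes with each control period).
- bot.capture(name): name is "scene" or "top"; returns a dict with "color" (384x512x3 uint8, red, green, blue), "fx", "fy", "cx", "cy" (pixels), "k1" (the pictures are not rectified: a ray, as slopes to the right and down, at radius r is drawn at 1 + k1 r^2 times it, then the intrinsics apply), "world_to_cam" (4x4, takes a point from world to camera coordinates). Camera axes: x right, y down, z forward; pixel columns grow to the right and rows downward; lengths in mm; the calibration is good to about 2 mm. A picture is of the moment at which its call begins. There is no depth.
- bot.close_job(): hands the job in, once; it reports no verdict.
The state is a dict: "time": time; "joint_positions": joint angles; "dq": joint speeds; "tau": joint torques, N m; "tool_pos": TCP position; "tcp_rot": TCP orientation; "contact_force": force on the tool from outside, world axes, zero at the start; "moment": the same for the moment, N m; "grip_width": finger opening in mm.
Only numpy, scipy, OpenCV 4.12 (cv2) and the standard library are available. Lean on these libraries where they do the work, as an engineer would, in place of code of your own. Each camera call takes 0.05 s, during which the arm holds its last target.

TASK

Take the metal roller out of the blue cradle and fit it into the yellow fork of the sheet-support stand: press its sprung brass pin against the tall plate to shorten it, lower it between the plates, and let it spring out so that the brass pin sits in the pocket of the tall plate and the steel pin in the pocket of the low plate. Work gently so the plates are not bent, leave the roller seated and level, and do not disturb the disc, the can or the red box.

Things in the scene. Friction and masses are not known exactly. Their poses are not given: they have to be found in the camera images.
- stand: Fixed roller stand: dark base plate 120 (x) x 200 (y) x 12 mm carrying a yellow fork. Origin: centre of the underside; z up, y from low to tall plate. The fork is two upright plates, 60 mm wide in x, 12 mm thick, 200 mm apart between inner faces, joined by a bar below. It is clamped at a height that differs each start and is not reported. Pressing the roller on it with over 25 N bends it.
- tall_side (a point): Point at bench height straight below the middle of the tall plate's inner face (stand y = +100 mm). The face has a square pocket 15 x 15 mm, 8 mm deep, in its middle plane (x = 0), its centre somewhere 85 to 121 mm above this point: see it or find it by feel (a pin pressed on the face and slid down drops in). The plate's top is 78 mm above the pocket centre.
- low_side (a point): Point at bench height straight below the middle of the low plate's inner face (stand y = -100 mm). It has the same pocket (15 x 15 mm, 8 mm deep, x = 0) at the same height as the tall plate's pocket. The plate's top is 13 mm above the pocket centre; the bar joining the plates has its top 45 mm below it.
- cradle: Fixed blue cradle, base 150 x 70 x 10 mm on the bench, two V blocks 16 mm wide at x = +-55 mm, open between them; total height about 47 mm. Origin: centre of the underside; x runs along the V.
- roller: Loose aluminium roller, 0.28 to 0.48 kg, lying in the V blocks, axis 45 mm above the bench. Barrel 32 mm diameter, 180 mm long. Origin: barrel centre; x: roller axis, towards the sprung end. Rigid steel pin, 10 mm diameter, sticks out 12 mm at the -x end; sprung brass pin, 10 mm diameter, sticks out 28 mm (free) at the +x end (red collar). Pin tips chamfered 2.5 mm.
- sprung_end (a point): Centre of the barrel's end face from which the brass pin sticks out, 90 mm from the roller's origin along +x.
- plunger (a joint): How far the sprung brass pin is pushed into the roller, in m: 0 free, 0.024 hard stop. Damped spring: 1.5 N at 0, rising 0.3 N per mm (7.5 N at 20 mm). The overall length just equals the gap between the plates at 0.020; seated in both pockets it reads 0.004.
- disc: Bystander: loose orange grinding disc, 100 mm diameter, 15 mm high; origin at the centre of the underside.
- can: Bystander: loose can with a blue label, 60 mm diameter, 110 mm high; origin at the centre of the underside.
- parts_box: Bystander: loose open red box, 85 x 85 x 45 mm; origin at the centre of the underside.

How it is judged (in metres and radians):
On the way, in this order (a step that is already met when the one before it is completed fails the run):
1. the roller is taken out of the cradle (over 100 mm from it) (distance between roller and cradle above 0.1 m), for 0.1 s.
2. the roller is at the fork, lined up with it, with its sprung pin pushed in by more than 10 mm (value of joint plunger above 0.01 m and x of roller in the frame of stand between -0.03 and 0.03 m and y of roller in the frame of stand between -0.035 and 0.035 m and angle between the x axis of roller and the y axis of stand, either way round below 0.3 rad), for 0.1 s.
At the end, for the whole second after the job is handed in: Roller released, still (20 mm/s) and seated: brass pin at the tall plate, pushed in 1.5 to 7.5 mm; barrel centre within 7 mm of the fork's middle plane, 0 to 12 mm towards the low plate, 77 to 129 mm above the bench, axis within 0.06 rad of the fork's (value of joint plunger between 0.0015 and 0.0075 m and x of roller in the frame of stand between -0.007 and 0.007 m and y of roller in the frame of stand between -0.012 and 0 m and z of roller in the frame of stand between 0.077 and 0.129 m and angle between the x axis of roller and the y axis of stand, either way round below 0.06 rad and y of sprung_end in the frame of stand above 0.05 m and linear speed of roller below 0.02 m/s); the robot touches nothing.
It fails at once if roller and stand press on each other with more than 25 N while the fingers press on the roller (contact force between roller and stand above 25 N and contact force between the fingers and roller above 5 N).
It fails at once if the disc is moved more than 20 mm (distance of disc from where it was at the start of the episode above 0.02 m).
It fails at once if the can is moved more than 20 mm (distance of can from where it was at the start of the episode above 0.02 m).
It fails at once if the red box is moved more than 20 mm (distance of parts_box from where it was at the start of the episode above 0.02 m).
It also fails if it takes over 70 s, if anything falls off the work surface, if the arm or the gripper's body presses on something with over 40 N, if the wrist force passes 120 N, or if a joint passes its speed limit or range.

## Working session

There is one attempt and no reset: what is moved stays moved. The work goes in short steps, Python scripts to look and compute and a tool call to move; the robot and the scene stay as the last step left them, time stands still between calls to the robot, and variables do not carry over. Pictures are saved under pics/ and viewed, and the job is handed in when it is done.

Besides the shell and the picture viewer there is one more tool, called as a command line: name --argument value ..., lists and objects as JSON in quotes. play_rows: Moves the arm, as the interface text tells. Its arguments: {"type":"object","properties":{"moves":{"type":"array","items":{"type":"number"}}},"required":["moves"]}

```bash
mkdir -p pics; ls
python3 - <<'E'
from plant import bot
import cv2
o=bot.get_obs()
for k,v in o.items(): print(k,v)
for n in("scene","top"):
    c=bot.capture(n); cv2.imwrite(f"pics/{n}0.png",c["color"][:,:,::-1])
    print(n,{k:v for k,v in c.items() if k!="color"})
E
```

```text
pics
time 0.0
joint_positions [-1.47602781e+00  3.42734740e-01  1.52505672e+00  3.22765672e-05
  1.27539695e+00 -1.45996779e-01]
dq [-1.77935016e-03  1.54602029e-03  9.58947834e-05  1.26663625e-03
  7.06882819e-04  1.82209894e-03]
tau [-1.27979915e-04 -4.31240451e+01 -2.44220620e+01  7.18770898e-02
  5.59611549e-02 -1.09562422e-04]
tool_pos [ 125.17908551 -509.45691142  248.02485039]
tcp_rot [-3.14001836e+00 -2.62683510e-04  2.40755672e-01]
contact_force [-0.57401307  0.43758438  0.26296964]
moment [-0.01083219  0.00242283  0.0456618 ]
grip_width 91.8283681238611
scene {'fx': 361.64607719721005, 'fy': 361.64607719721005, 'cx': 256.0359451649741, 'cy': 194.1283084614926, 'k1': -0.11833121418414205, 'world_to_cam': array([[-7.85389031e-02,  9.96821716e-01, -1.33456647e-02,
         3.95209860e+01],
       [ 7.56163667e-01,  5.08430885e-02, -6.52404390e-01,
        -4.40556012e+02],
       [-6.49652329e-01, -6.13306319e-02, -7.57753525e-01,
         1.22241246e+03],
       [ 0.00000000e+00,  0.00000000e+00,  0.00000000e+00,
         1.00000000e+00]])}
top {'fx': 351.94554766878673, 'fy': 351.94554766878673, 'cx': 257.28884971857855, 'cy': 194.82052575040788, 'k1': 0.016908132335311472, 'world_to_cam': array([[ 5.29417795e-03, -9.99977489e-01, -4.12218490e-03,
        -9.60204116e+00],
       [-9.90365999e-01, -4.67278660e-03, -1.38395642e-01,
         6.26440807e+02],
       [ 1.38373264e-01,  4.81516292e-03, -9.90368444e-01,
         6.86211183e+02],
       [ 0.00000000e+00,  0.00000000e+00,  0.00000000e+00,
         1.00000000e+00]])}
```

View pics/scene0.png

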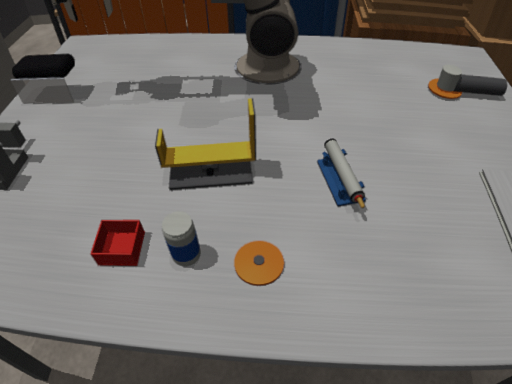

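View pics/top0.png

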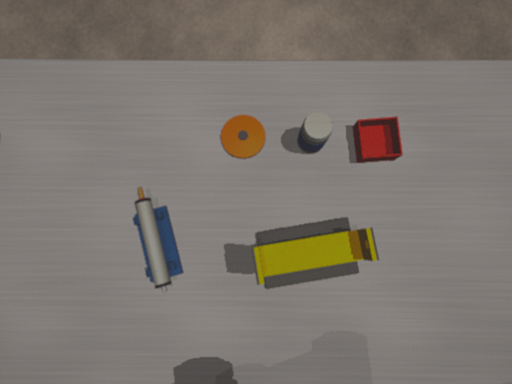

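```bash
cat > h.py <<'E'
import numpy as np, cv2
from plant import bot
def ray(c,u,v):
    # returns cam centre and direction in world
    xd=np.array([(u-c["cx"])/c["fx"],(v-c["cy"])/c["fy"]])
    s=xd.copy()
    for _ in range(30): s=xd/(1+c["k1"]*(s@s))
    T=np.array(c["world_to_cam"]);R=T[:3,:3];t=T[:3,3]
    return -R.T@t, R.T@np.array([s[0],s[1],1.])
def onz(c,u,v,z):
    o,d=ray(c,u,v); return o+d*(z-o[2])/d[2]
def proj(c,P):
    T=np.array(c["world_to_cam"]);p=T[:3,:3]@np.asarray(P,float)+T[:3,3]
    s=p[:2]/p[2];s=s*(1+c["k1"]*(s@s))
    return np.array([c["fx"]*s[0]+c["cx"],c["fy"]*s[1]+c["cy"]])
def tri(obs):
    A=np.zeros((3,3));b=np.zeros(3);rs=[]
    for c,u,v in obs:
        o,d=ray(c,u,v);d=d/np.linalg.norm(d);M=np.eye(3)-np.outer(d,d);A+=M;b+=M@o;rs.append((o,M))
    P=np.linalg.solve(A,b);return P,[np.linalg.norm(M@(P-o)) for o,M in rs]
def crop(c,x0,y0,x1,y1,k,name):
    im=c["color"][y0:y1,x0:x1,::-1]
    cv2.imwrite(name,cv2.resize(np.ascontiguousarray(im),None,fx=k,fy=k,interpolation=cv2.INTER_CUBIC))
E
python3 - <<'E'
from h import *
import pickle
c={n:bot.capture(n) for n in("scene","top")}
pickle.dump(c,open("c0.pkl","wb"))
crop(c["scene"],145,90,275,195,6,"pics/s_st.png")
crop(c["top"],240,210,385,295,5,"pics/t_st.png")
crop(c["scene"],310,130,380,220,6,"pics/s_ro.png")
crop(c["top"],125,180,195,300,5,"pics/t_ro.png")
E
```

```text
(no output)
```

View pics/s_st.png

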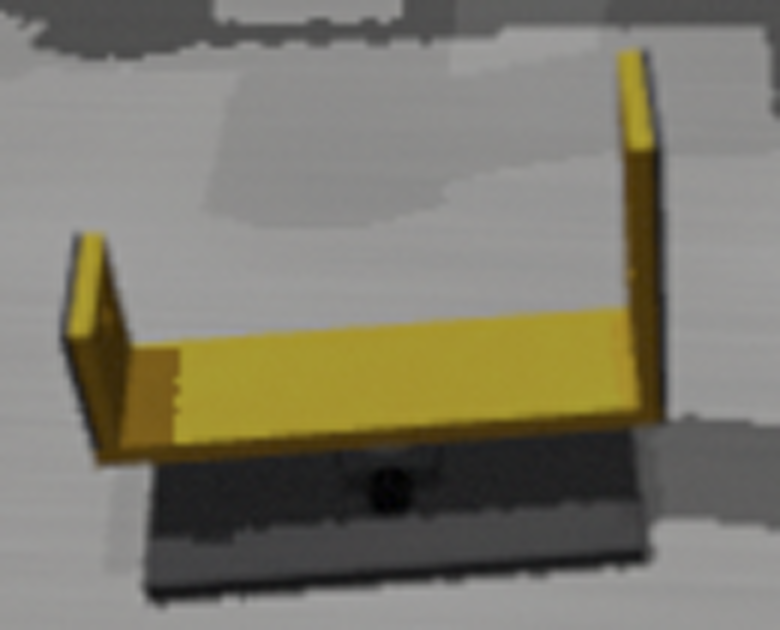

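View pics/t_st.png

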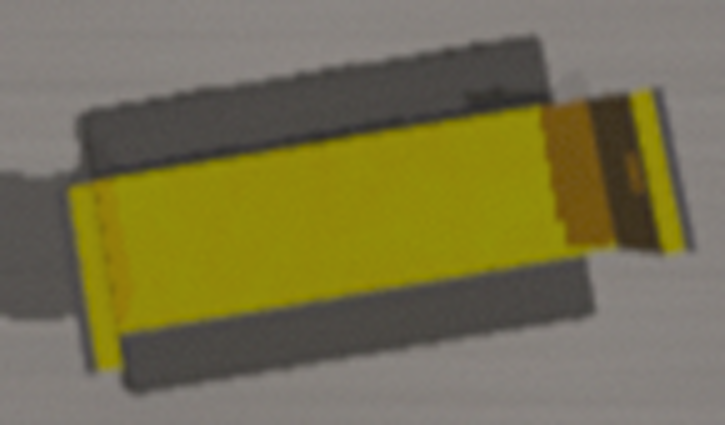

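View pics/s_ro.png

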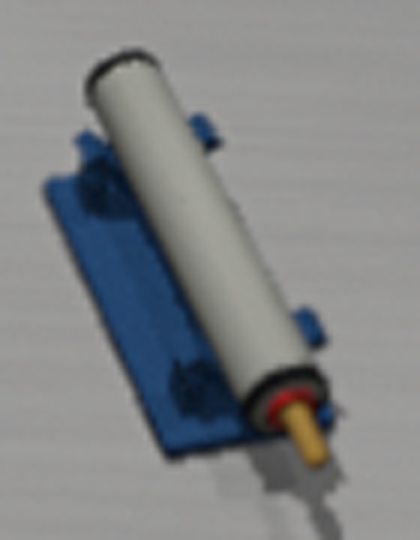

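View pics/t_ro.png

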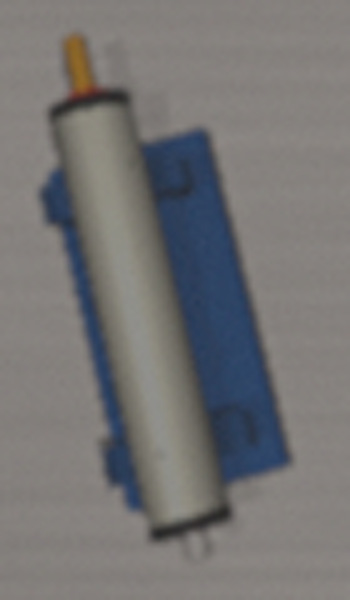

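```bash
cat > fit.py <<'E'
from h import *
import pickle
from scipy.optimize import least_squares
c=pickle.load(open("c0.pkl","rb"))
T=lambda h:h+78
L=lambda h:h+13
B=lambda h:12
D=lambda h:h-45
obs=[("top",80,112,60,100,B),("top",540,38,60,-100,B),("top",594,314,-60,-100,B),("top",127,390,-60,100,B),
("top",68,187,30,112,T),("top",93,183,30,100,T),("top",122,368,-30,100,T),("top",97,372,-30,112,T),
("top",630,93,30,-100,L),("top",658,90,30,-112,L),("top",664,252,-30,-100,L),("top",690,250,-30,-112,L),
("scene",619,52,-30,100,T),("scene",645,50,-30,112,T),("scene",627,152,30,100,T),("scene",657,150,30,112,T),
("scene",78,237,-30,-112,L),("scene",102,235,-30,-100,L),("scene",66,336,30,-112,L),("scene",92,336,30,-100,L),
("scene",150,588,60,-100,B),("scene",645,552,60,100,B),("scene",120,448,30,-100,D)]
K={"top":(5,240,210),"scene":(6,145,90)}
def px(n,U,V): k,x0,y0=K[n]; return np.array([x0+(U+.5)/k-.5,y0+(V+.5)/k-.5])
def W(p,x,y,z): C,S=np.cos(p[2]),np.sin(p[2]); return [p[0]+C*x-S*y,p[1]+S*x+C*y,z]
def res(p): # p[4:8] per-image pixel offsets (calibration error)
    r=[]
    for n,U,V,x,y,z in obs:
        o=p[4:6] if n=="top" else p[6:8]
        r+=list(proj(c[n],W(p,x,y,z(p[3])))+o-px(n,U,V))
    return np.r_[np.array(r)/0.5,p[4:8]/1.0]
s=least_squares(res,[450,-130,.17,100,0,0,0,0],loss="soft_l1")
print(np.round(s.x,3)); J=s.jac; print("sd",np.sqrt(np.diag(np.linalg.inv(J.T@J))).round(2))
r=s.fun[:-4].reshape(-1,2)*.5
for o,q in zip(obs,r): print(o[0],o[3:5],q.round(2))
for n,(u,v,s1) in {}.items(): pass
E
python3 fit.py
```

```text
[ 5.09316e+02 -1.14345e+02  1.69000e-01  1.03088e+02 -1.18800e+00
 -8.30000e-02  4.04000e-01  5.40000e-02]
sd [1.43 1.78 0.   1.18 0.96 0.81 0.78 0.54]
top (60, 100) [ 0.01 -0.46]
top (60, -100) [ 0.18 -0.93]
top (-60, -100) [0.88 0.42]
top (-60, 100) [-0.02  1.08]
top (30, 112) [-2.39  0.25]
top (30, 100) [-0.19 -0.15]
top (-30, 100) [ 0.07 -0.19]
top (-30, 112) [-2.24  0.24]
top (30, -100) [-0.14 -0.23]
top (30, -112) [ 0.7  -0.69]
top (-30, -100) [-0.06  0.79]
top (-30, -112) [1.26 0.11]
scene (-30, 100) [-0.44  0.23]
scene (-30, 112) [0.69 0.21]
scene (30, 100) [0.33 0.07]
scene (30, 112) [1.09 0.02]
scene (-30, -112) [-0.79 -0.24]
scene (-30, -100) [ 0.36 -0.32]
scene (30, -112) [-1.42  0.5 ]
scene (30, -100) [-0.34  0.07]
scene (60, -100) [-1.8  -0.25]
scene (60, 100) [ 0.29 -0.74]
scene (30, -100) [0.24 0.21]
```

```bash
sed -i 's/^s=least/obs=[o for o in obs if abs(o[4])!=112]\ns=least/' fit.py; python3 fit.py
python3 - <<'E'
from h import *
import pickle
c=pickle.load(open("c0.pkl","rb"))
t=c["top"]
f=lambda U,V:onz(t,125+(U+.5)/5-.5,180+(V+.5)/5-.5,45)
tip,e1,e2,st=f(74,38),f(90,104),f(191,526),f(197,557)
print(tip,e1,e2,st)
for a,b in((tip,e1),(e1,e2),(e2,st)):
    d=a-b;print(np.linalg.norm(d),np.degrees(np.arctan2(d[1],d[0])))
print((e1+e2)/2)
def sc(P): u=proj(c["scene"],P); return (u-[310,130]+.5)*6-.5
for P in (tip,e1,e2,st): print(sc(P))
E
```

```text
[ 5.09646e+02 -1.13098e+02  1.70000e-01  1.04404e+02 -6.16000e-01
  1.02000e-01 -2.70000e-02  3.45000e-01]
sd [1.49 1.53 0.   1.13 0.81 0.82 0.67 0.54]
top (60, 100) [-0.02 -0.39]
top (60, -100) [ 0.14 -0.94]
top (-60, -100) [0.86 0.4 ]
top (-60, 100) [-0.02  1.13]
top (30, 100) [-0.38 -0.12]
top (-30, 100) [-0.09 -0.09]
top (30, -100) [-0.06 -0.31]
top (-30, -100) [0.05 0.77]
scene (-30, 100) [-0.35  0.1 ]
scene (30, 100) [ 0.48 -0.06]
scene (-30, -100) [ 0.29 -0.34]
scene (30, -100) [-0.38  0.05]
scene (60, -100) [-1.73  0.19]
scene (60, 100) [ 0.39 -0.34]
scene (30, -100) [0.19 0.24]
[641.08514733 238.17354208  45.        ] [613.53334397 230.16119348  45.        ] [444.08220887 181.12918544  45.        ] [432.08796337 178.20500082  45.        ]
28.693197772810137 16.2149756631725
176.40245179420558 16.1382123875326
12.345557120985728 13.701365042369584
[528.80777642 205.64518946  45.        ]
[319.37421096 463.70135469]
[288.7746042  403.11824558]
[126.07376509  84.56696538]
[117.30815962  65.15330031]
```

```bash
cat > to.py <<'E'
from h import *
from scipy.spatial.transform import Rotation as Ro
import sys
o=bot.get_obs()
p=np.array(o["tool_pos"]);R=Ro.from_euler("xyz",o["tcp_rot"])
print("t",round(o["time"],2),"p",p.round(1),"rot",np.array(o["tcp_rot"]).round(4),"F",np.array(o["contact_force"]).round(2),"w",round(o["grip_width"],1),"q",np.array(o["joint_positions"]).round(2))
S=np.array([509.5,-113.5]);ys=0.170;C,s_=np.cos(ys),np.sin(ys)
d=p[:2]-S; print("stand frame TCP",round(C*d[0]+s_*d[1],1),round(-s_*d[0]+C*d[1],1))
for a in sys.argv[1:]:
    v=[float(x) for x in a.split(",")]
    if v[0]==-1: v=[S[0]+C*v[1]-s_*v[2],S[1]+s_*v[1]+C*v[2],v[3]]+v[4:]  # stand frame
    sh=R.inv().apply(np.array(v[:3])-p)
    yaw=v[3] if len(v)>3 else np.degrees(o["tcp_rot"][2])
    print(a,"shift",sh.round(1),"len",np.linalg.norm(sh).round(0),"turn",-round((yaw-np.degrees(o["tcp_rot"][2])+180)%360-180,2))
E
python3 to.py 450,-200,248 528,206,130,16.1
```

```text
t 0.2 p [ 125.2 -509.6  248.3] rot [-3.1407e+00 -1.0000e-04  2.4080e-01] F [-0.53  0.4   0.44] w 92.3 q [-1.48  0.34  1.52 -0.    1.28 -0.15]
stand frame TCP -445.8 -325.4
450,-200,248 shift [ 389.3 -223.2    0.6] len 449.0 turn -0.0
528,206,130,16.1 shift [ 561.8 -598.8  118.9] len 830.0 turn -2.3
```

play_rows --moves '[0,25,-14,0,0,0,60,-34,0,0,0,95,-54,0,0,0,130,-74,0,0,0,165,-95,0,-0.5,0,200,-117,0,-1,0,235,-141,0,-1.5,0,270,-165,0,-2.3]'

```text
time: 0.87
tool_pos: [348.0, -284.7, 248.7]
tcp_rot: [3.141, -0.0, 0.281]
contact_force: [0.8, -0.8, 0.2]
grip_width: 91.2
```

```bash
python3 to.py 528,206,200,16.1 528,206,130,16.1
```

```text
t 0.87 p [ 348.  -284.7  248.7] rot [ 3.1414 -0.      0.281 ] F [ 0.77 -0.83  0.24] w 91.2 q [-0.86  0.2   1.72 -0.    1.22  0.43]
stand frame TCP -188.1 -141.4
528,206,200,16.1 shift [ 309.  -421.5   48.7] len 525.0 turn 0.0
528,206,130,16.1 shift [ 309.  -421.5  118.7] len 536.0 turn 0.0
```

play_rows --moves '[0,23,-32,0,0,0,47,-64,0,0,0,70,-96,0,0,0,94,-128,0,0,0,117,-160,5,0,0,140,-192,10,0,0,164,-224,15,0,0,188,-256,20,0]'

```text
time: 1.53
tool_pos: [456.9, 13.7, 228.6]
tcp_rot: [3.141, -0.0, 0.281]
contact_force: [0.4, -1.5, -0.2]
grip_width: 91.7
```

```bash
python3 to.py 528,206,130,16.1
```

```text
t 1.53 p [456.9  13.7 228.6] rot [ 3.1413e+00 -2.0000e-04  2.8100e-01] F [ 0.41 -1.5  -0.21] w 91.7 q [-0.14  0.24  1.73 -0.    1.17  1.15]
stand frame TCP -30.3 134.3
528,206,130,16.1 shift [ 121.6 -165.1   98.6] len 227.0 turn -0.0
```

play_rows --moves '[0,21,-28,15,0,0,42,-57,30,0,0,63,-86,48,0,0,84,-114,66,0,0,103,-140,82,0,0,121,-164,98,0,0,121,-164,98,0,0,121,-164,98,0]'

```text
time: 2.2
tool_pos: [526.8, 204.0, 129.1]
tcp_rot: [3.142, 0.003, 0.284]
contact_force: [0.0, -1.1, 0.6]
grip_width: 91.6
```

```bash
python3 to.py 528,206,48,16.1
python3 - <<'E'
from h import *
c=bot.capture("scene");crop(c,300,100,400,230,5,"pics/s2.png")
c=bot.capture("top");crop(c,110,170,210,300,4,"pics/t2.png")
E
```

```text
t 2.2 p [526.8 204.  129.1] rot [3.1416e+00 3.0000e-03 2.8360e-01] F [ 0.03 -1.07  0.63] w 91.6 q [ 0.23  0.53  1.57 -0.    1.04  1.52]
stand frame TCP 70.7 310.0
528,206,48,16.1 shift [ 2.  -1.6 81.1] len 81.0 turn 0.15
```

View pics/t2.png

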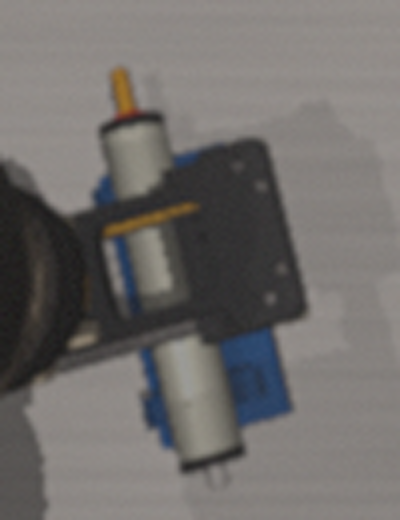

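View pics/s2.png

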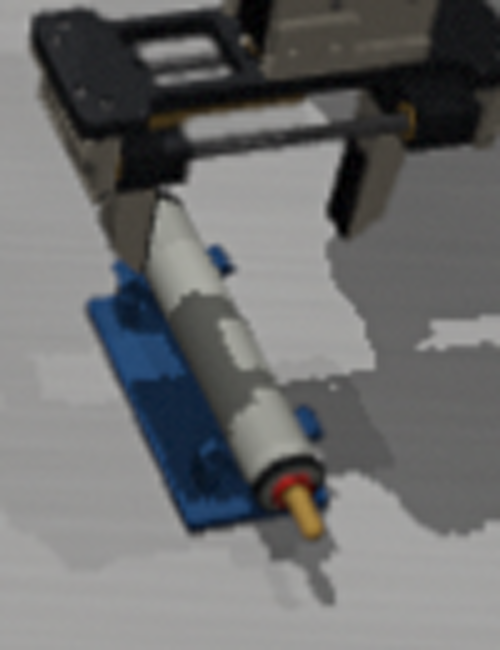

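play_rows --moves '[0,1,-1,20,0,0,1,-1,42,0,0,1,-1,64,0,0,1,-1,81,0,0,1,-1,81,0,0,1,-1,81,0]'

```text
time: 2.8
tool_pos: [528.2, 203.0, 50.2]
tcp_rot: [3.141, 0.0, 0.279]
contact_force: [1.1, -0.4, -0.4]
grip_width: 91.8
```

play_rows --moves '[150,0,0,0,0,150,0,0,0,0,200,0,0,0,0,200,0,0,0,0,255,0,0,0,0,255,0,0,0,0,255,0,0,0,0,255,0,0,0,0]'

```text
time: 3.47
tool_pos: [528.2, 204.1, 49.7]
tcp_rot: [3.142, 0.0, 0.281]
contact_force: [-0.8, 0.4, 0.2]
grip_width: 43.0
```

```bash
python3 to.py 528,206,48,16.1
```

```text
t 3.47 p [528.2 204.1  49.7] rot [3.1415e+00 1.0000e-04 2.8100e-01] F [-0.76  0.38  0.19] w 43.0 q [ 0.23  0.64  1.64 -0.    0.86  1.52]
stand frame TCP 72.1 309.8
528,206,48,16.1 shift [ 0.4 -1.9  1.7] len 3.0 turn 0.0
```

play_rows --moves '[255,0,-1,1,0,255,0,-1,1,0,255,0,-1,1,0,255,0,-1,1,0]'

```text
time: 3.8
tool_pos: [527.8, 204.9, 48.5]
tcp_rot: [3.141, 0.0, 0.281]
contact_force: [1.5, -0.1, -1.1]
grip_width: 31.3
```

```bash
python3 to.py 528,206,48,16.1
```

```text
t 3.8 p [527.8 204.9  48.5] rot [3.1414e+00 4.0000e-04 2.8110e-01] F [ 1.46 -0.06 -1.09] w 31.3 q [ 0.24  0.64  1.64 -0.    0.86  1.52]
stand frame TCP 71.9 310.7
528,206,48,16.1 shift [ 0.5 -1.   0.5] len 1.0 turn 0.0
```

play_rows --moves '[255,0,0,-5,0,255,0,0,-20,0,255,0,0,-40,0,255,0,0,-65,0,255,0,0,-90,0,255,0,0,-115,0,255,0,0,-140,0,255,0,0,-165,0]'

```text
time: 4.47
tool_pos: [527.3, 205.0, 214.8]
tcp_rot: [-3.141, 0.001, 0.281]
contact_force: [1.1, 0.5, -3.1]
grip_width: 31.0
```

```bash
python3 to.py -1,0,-30,240,99.74
```

```text
t 4.47 p [527.3 205.  214.8] rot [-3.1414e+00  1.1000e-03  2.8090e-01] F [ 1.12  0.51 -3.13] w 31.0 q [0.24 0.44 1.46 0.   1.24 1.53]
stand frame TCP 71.4 310.9
-1,0,-30,240,99.74 shift [-108.7  330.9  -25.1] len 349.0 turn -83.64
```

play_rows --moves '[255,-5,10,-5,-2,255,-15,30,-12,-6,255,-27,55,-20,-11,255,-39,80,-25,-16,255,-51,105,-25,-21,255,-63,130,-25,-27,255,-75,155,-25,-33,255,-87,180,-25,-39]'

```text
time: 5.13
tool_pos: [493.3, 6.9, 238.8]
tcp_rot: [-3.141, 0.0, 0.967]
contact_force: [0.5, 0.6, -2.5]
grip_width: 31.2
```

```bash
python3 to.py -1,0,-30,240,99.74
```

```text
t 5.13 p [493.3   6.9 238.8] rot [-3.1409e+00  2.0000e-04  9.6690e-01] F [ 0.54  0.55 -2.52] w 31.2 q [-0.14  0.29  1.62  0.    1.22  0.46]
stand frame TCP 4.5 121.4
-1,0,-30,240,99.74 shift [-111.4  102.6   -1.3] len 151.0 turn -44.34
```

play_rows --moves '[255,-18,16,0,-6,255,-36,33,0,-13,255,-54,50,0,-20,255,-72,67,0,-27,255,-90,84,0,-34,255,-104,96,0,-40,255,-109,101,0,-44.6,255,-109,101,0,-44.6]'

```text
time: 5.8
tool_pos: [514.4, -140.8, 238.4]
tcp_rot: [-3.141, -0.0, 1.741]
contact_force: [-0.8, 0.9, -3.0]
grip_width: 31.2
```

```bash
python3 to.py -1,0,-30,200,99.74;  python3 - <<'E'
from h import *
import pickle
c={n:bot.capture(n) for n in("scene","top")};pickle.dump(c,open("c1.pkl","wb"))
crop(c["scene"],130,40,290,200,5,"pics/s3.png")
crop(c["top"],220,200,400,320,4,"pics/t3.png")
E
```

```text
t 5.8 p [ 514.4 -140.8  238.4] rot [-3.1409 -0.      1.7405] F [-0.84  0.93 -3.05] w 31.2 q [-0.41  0.37  1.52 -0.    1.26 -0.58]
stand frame TCP 0.2 -27.8
-1,0,-30,200,99.74 shift [-2.2 -0.2 38.4] len 38.0 turn -0.02
```

View pics/t3.png

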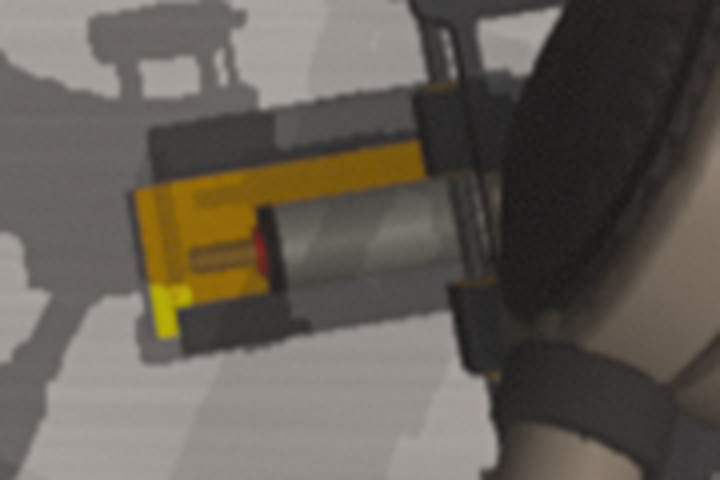

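View pics/s3.png

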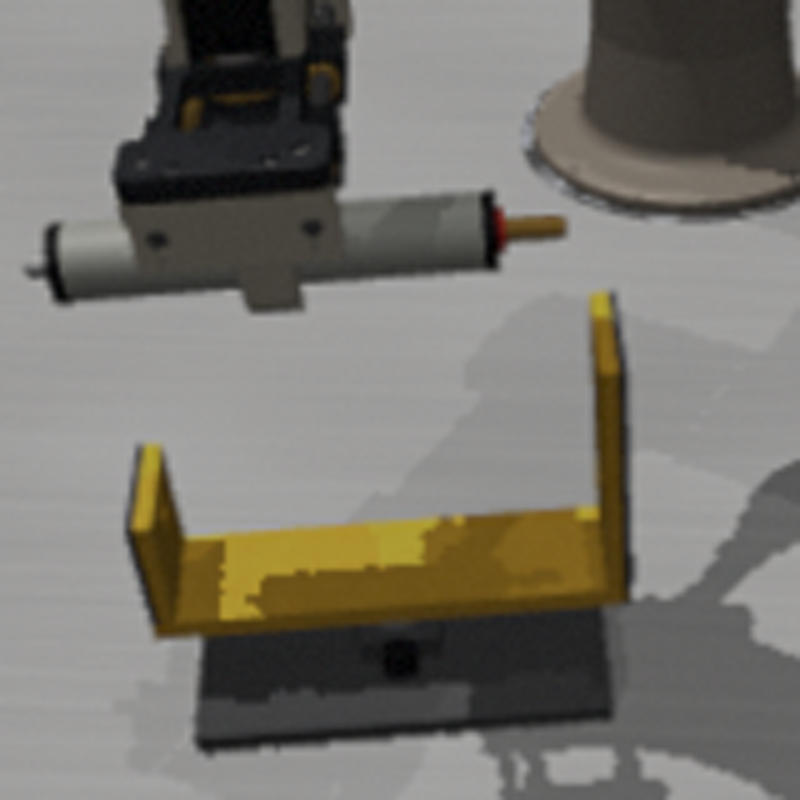

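Run:
```python
from h import *
import pickle
c=pickle.load(open("c1.pkl","rb"))
f=lambda U,V,k,x0,y0:(x0+(U+.5)/k-.5,y0+(V+.5)/k-.5)
S=np.array([509.5,-113.5]);ys=.17
for nm,t,s in(("tip",(190,259),(567,227)),("collar",(264,251),(499,228))):
    P,e=tri([(c["top"],*f(*t,4,220,200)),(c["scene"],*f(*s,5,130,40))])
    d=P[:2]-S;print(nm,P.round(1),np.round(e,1),"stand",np.cos(ys)*d[0]+np.sin(ys)*d[1],-np.sin(ys)*d[0]+np.cos(ys)*d[1])
tip=np.array([514.4,-140.8])+118*np.array([np.cos(1.7405),np.sin(1.7405)])
for z in (232,235): print(proj(c["scene"],[*tip,z]),proj(c["top"],[*tip,z]))
print(f(190,259,4,220,200),f(567,227,5,130,40))
st=np.array([514.4,-140.8])-102*np.array([np.cos(1.7405),np.sin(1.7405)])
print("steel",(proj(c["scene"],[*st,235])-[130,40]+.5)*5)
```

```text
tip [495.8 -23.2 235.8] [0.7 0.7] stand 1.8167097234587644 91.32826219309794
collar [498.9 -50.5 236.4] [0.7 0.7] stand 0.24996342497490787 63.880207269746705
[242.83422422  86.23265996] [268.39913919 265.11756317]
[242.77657637  84.95709934] [268.45408372 265.23777993]
(267.125, 264.375) (243.0, 85.0)
steel [ 24.41924944 268.24282056]
```

play_rows --moves '[255,0,0,5,0,255,0,0,18,0,255,0,0,34,0,255,0,0,50,0,255,0,0,66,0,255,0,0,80,0,255,0,0,89,0,255,0,0,89,0]'

```text
time: 6.57
tool_pos: [513.5, -138.0, 147.7]
tcp_rot: [-3.138, -0.002, 1.74]
contact_force: [-0.3, 0.4, -2.6]
grip_width: 31.5
```

play_rows --moves '[255,2,0,0,0,255,4,0,0,0,255,6,0,0,0,255,8,0,0,0,255,10,0,0,0,255,12,0,0,0,255,14,0,0,0,255,14,0,0,0]'

```text
time: 7.23
tool_pos: [512.5, -125.5, 150.0]
tcp_rot: [3.141, 0.001, 1.74]
contact_force: [1.5, -2.9, -3.1]
grip_width: 31.4
```

```bash
python3 to.py
```

```text
t 7.23 p [ 512.5 -125.5  150. ] rot [3.1409e+00 8.0000e-04 1.7400e+00] F [ 1.5  -2.89 -3.12] w 31.4 q [-0.39  0.45  1.66 -0.    1.04 -0.55]
stand frame TCP 1.0 -12.3
```

play_rows --moves '[255,2,-1,0,0,255,4,-1,0,0,255,6,-1,0,0,255,8,-1,0,0,255,10,-1,0,0,255,12,-1,0,0,255,12,-1,0,0,255,12,-1,0,0]'

```text
time: 7.9
tool_pos: [510.2, -114.6, 150.2]
tcp_rot: [3.139, 0.002, 1.74]
contact_force: [3.4, -6.5, -3.1]
grip_width: 31.1
```

```bash
python3 to.py;python3 - <<'E'
from h import *
import pickle
c={n:bot.capture(n) for n in("scene","top")};pickle.dump(c,open("c2.pkl","wb"))
crop(c["scene"],130,70,290,200,5,"pics/s4.png")
crop(c["top"],220,200,400,320,4,"pics/t4.png")
E
```

```text
t 7.9 p [ 510.2 -114.6  150.2] rot [3.1395e+00 2.1000e-03 1.7396e+00] F [ 3.39 -6.52 -3.06] w 31.1 q [-0.37  0.44  1.67 -0.    1.03 -0.54]
stand frame TCP 0.5 -1.2
```

View pics/t4.png

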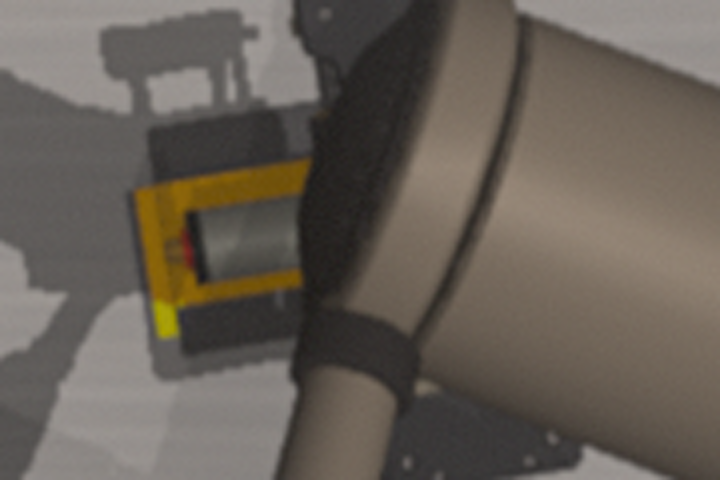

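View pics/s4.png

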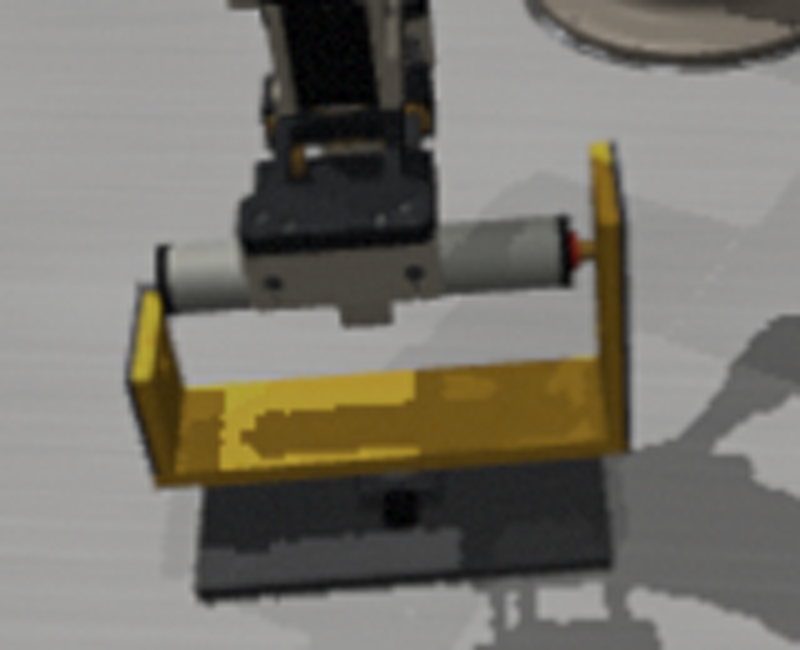

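play_rows --moves '[255,1,0,0,0,255,2,0,0,0,255,3,0,0,0,255,4,0,0,0,255,4.5,0,0,0,255,4.5,0,0,0,255,4.5,0,0,0]'

```text
time: 8.58
tool_pos: [509.5, -110.5, 150.2]
tcp_rot: [3.139, 0.003, 1.74]
contact_force: [3.1, -7.3, -2.0]
grip_width: 30.8
```

```bash
python3 to.py
```

```text
t 8.58 p [ 509.5 -110.5  150.2] rot [3.1394e+00 2.7000e-03 1.7396e+00] F [ 3.07 -7.3  -1.95] w 30.8 q [-0.36  0.44  1.68 -0.    1.03 -0.53]
stand frame TCP 0.5 3.0
```

play_rows --moves '[255,0.5,0,0,0,255,0.5,0,0,0,255,0.5,0,0,0]'

```text
time: 8.83
tool_pos: [509.4, -110.1, 150.2]
tcp_rot: [3.139, 0.003, 1.739]
contact_force: [2.8, -7.6, -2.6]
grip_width: 31.1
```

```bash
python3 to.py
```

```text
t 8.83 p [ 509.4 -110.1  150.2] rot [3.1393e+00 2.8000e-03 1.7395e+00] F [ 2.84 -7.58 -2.57] w 31.1 q [-0.36  0.44  1.68 -0.    1.03 -0.53]
stand frame TCP 0.5 3.4
```

play_rows --moves '[255,0.2,0,2,0,255,0.2,0,5,0,255,0.2,0,8,0,255,0.2,0,11,0,255,0.2,0,14,0,255,0.2,0,17,0,255,0.2,0,19,0,255,0.2,0,19,0]'

```text
time: 9.5
tool_pos: [508.9, -109.6, 130.7]
tcp_rot: [3.141, 0.002, 1.74]
contact_force: [2.1, -7.5, -1.5]
grip_width: 31.2
```

```bash
python3 to.py;python3 - <<'E'
from h import *
import pickle
c={n:bot.capture(n) for n in("scene","top")};pickle.dump(c,open("c2.pkl","wb"))
crop(c["scene"],145,90,275,180,6,"pics/s5.png")
E
```

```text
t 9.5 p [ 508.9 -109.6  130.7] rot [3.1406e+00 1.7000e-03 1.7396e+00] F [ 2.12 -7.48 -1.5 ] w 31.2 q [-0.36  0.46  1.7  -0.    0.98 -0.53]
stand frame TCP 0.1 3.9
```

View pics/s5.png

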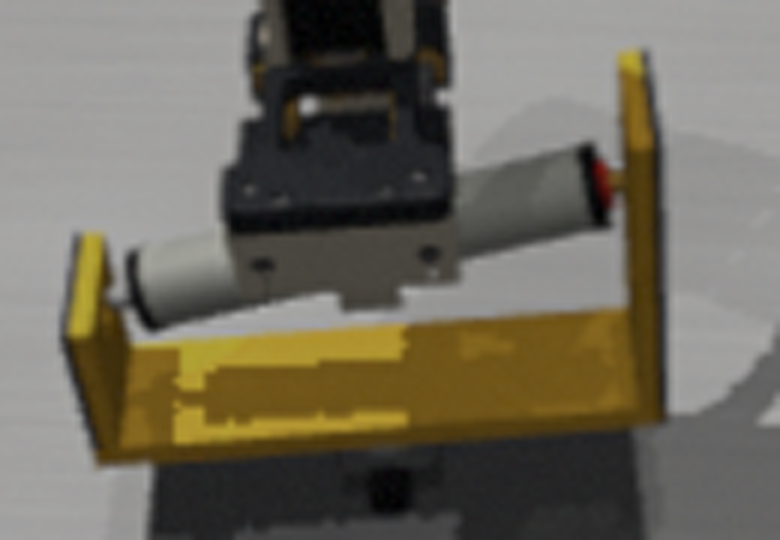

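Run:
```python
from h import *
import pickle
c=pickle.load(open("c2.pkl","rb"))["scene"]
S=np.array([509.5,-113.5]);ys=.17
W=lambda x,y,z:[S[0]+np.cos(ys)*x-np.sin(ys)*y,S[1]+np.sin(ys)*x+np.cos(ys)*y,z]
q=lambda P:((proj(c,P)-[145,90]+.5)*6).round(0)
for z in(96.5,104,111.5): print("pocket",[q(W(x,-100,z)) for x in(-7.5,0,7.5)])
for z in(96.5,104,111.5): print("tallp",[q(W(x,100,z)) for x in(-7.5,0,7.5)])
cy,cz=3.4,127.7
for t in(8,9.5,11.3,13):
    a=np.radians(t);print(t,"steeltip",q(W(0,cy-102*np.cos(a),cz-102*np.sin(a))),"st face",q(W(0,cy-90*np.cos(a),cz-90*np.sin(a))),"br face",q(W(0,cy+90*np.cos(a),cz+90*np.sin(a))))
crop(c,152,120,182,150,20,"pics/s6.png")
```

```text
pocket [array([109., 311.]), array([108., 324.]), array([106., 337.])]
pocket [array([105., 296.]), array([104., 309.]), array([102., 322.])]
pocket [array([101., 281.]), array([100., 294.]), array([ 98., 307.])]
tallp [array([628., 272.]), array([629., 284.]), array([631., 297.])]
tallp [array([627., 257.]), array([629., 269.]), array([630., 282.])]
tallp [array([627., 241.]), array([628., 254.]), array([630., 267.])]
8 steeltip [105. 289.] st face [136. 283.] br face [606. 195.]
9.5 steeltip [107. 294.] st face [138. 288.] br face [605. 190.]
11.3 steeltip [111. 300.] st face [140. 293.] br face [603. 184.]
13 steeltip [114. 306.] st face [143. 298.] br face [601. 178.]
```

View pics/s6.png

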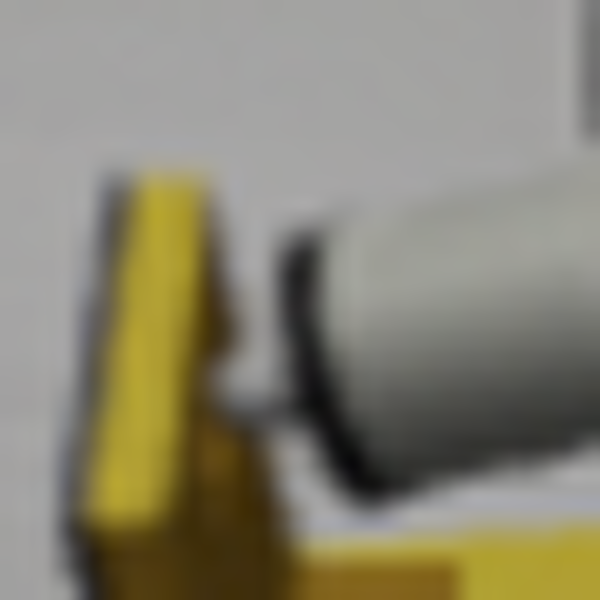

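play_rows --moves '[255,0,0,1,0,255,0,0,2,0,255,0,0,2,0,255,-1,0,2,0,255,-2,0,2,0,255,-3,0,2,0,255,-4,0,2,0,255,-4,0,2,0]'

```text
time: 10.27
tool_pos: [509.6, -113.5, 129.0]
tcp_rot: [3.14, 0.002, 1.74]
contact_force: [1.4, -6.2, -2.0]
grip_width: 30.9
```

```bash
python3 to.py
```

```text
t 10.27 p [ 509.6 -113.5  129. ] rot [3.1403e+00 1.6000e-03 1.7395e+00] F [ 1.42 -6.17 -1.96] w 30.9 q [-0.37  0.46  1.7  -0.    0.98 -0.53]
stand frame TCP 0.1 0.0
```

play_rows --moves '[255,-0.5,0,0,0,255,-1,0,0,0,255,-1.5,0,0,0,255,-2,0,0,0,255,-2,0,0,0]'

```text
time: 10.68
tool_pos: [509.9, -115.3, 129.0]
tcp_rot: [3.14, 0.001, 1.74]
contact_force: [2.4, -5.6, -2.8]
grip_width: 31.3
```

```bash
python3 to.py;python3 - <<'E'
from h import *
import pickle
c={n:bot.capture(n) for n in("scene",)};pickle.dump(c,open("c2.pkl","wb"))
crop(c["scene"],145,90,275,180,6,"pics/s7.png")
crop(c["scene"],152,120,182,150,20,"pics/s8.png")
E
```

```text
t 10.68 p [ 509.9 -115.3  129. ] rot [3.1405e+00 1.3000e-03 1.7395e+00] F [ 2.37 -5.56 -2.81] w 31.3 q [-0.37  0.47  1.7  -0.    0.98 -0.54]
stand frame TCP 0.1 -1.8
```

View pics/s7.png

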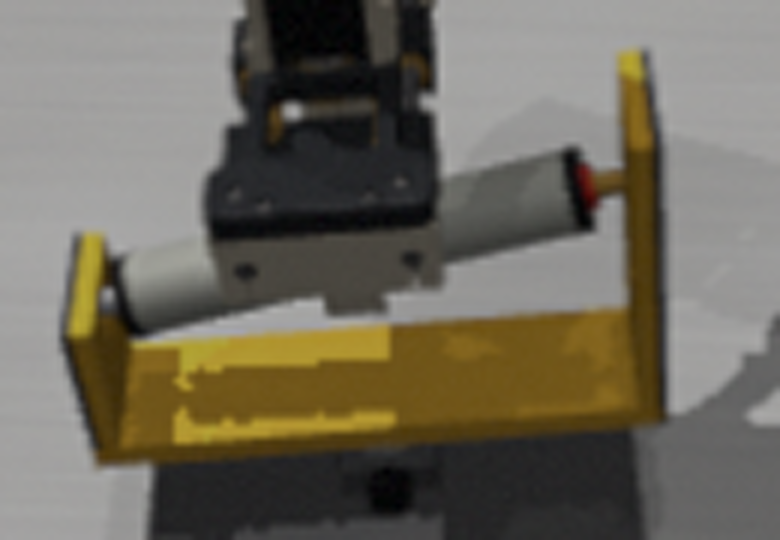

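View pics/s8.png

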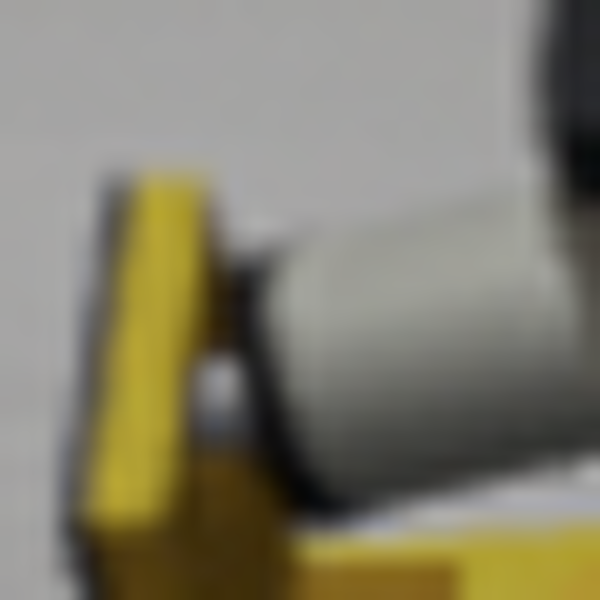

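play_rows --moves '[255,-1,0,0,0,255,-2,0,0,0,255,-3,0,0,0,255,-3,0,0,0]'

```text
time: 11.07
tool_pos: [510.2, -117.9, 128.8]
tcp_rot: [3.141, 0.001, 1.74]
contact_force: [1.4, -5.0, -2.9]
grip_width: 31.4
```

```bash
python3 to.py
```

```text
t 11.07 p [ 510.2 -117.9  128.8] rot [3.1410e+00 5.0000e-04 1.7397e+00] F [ 1.39 -5.   -2.89] w 31.4 q [-0.37  0.47  1.69 -0.    0.98 -0.54]
stand frame TCP -0.0 -4.4
```

play_rows --moves '[255,-0.7,0,0,0,255,-1.5,0,0,0,255,-1.5,0,0,0]'

```text
time: 11.32
tool_pos: [510.3, -119.1, 128.7]
tcp_rot: [3.141, 0.0, 1.74]
contact_force: [2.0, -4.1, -3.0]
grip_width: 31.6
```

```bash
python3 to.py;python3 - <<'E'
from h import *
import pickle
c={n:bot.capture(n) for n in("scene",)};pickle.dump(c,open("c2.pkl","wb"))
crop(c["scene"],152,120,182,150,20,"pics/s9.png")
E
```

```text
t 11.32 p [ 510.3 -119.1  128.7] rot [3.1414e+00 1.0000e-04 1.7399e+00] F [ 2.   -4.13 -3.03] w 31.6 q [-0.38  0.47  1.69  0.    0.98 -0.54]
stand frame TCP -0.2 -5.6
```

View pics/s9.png

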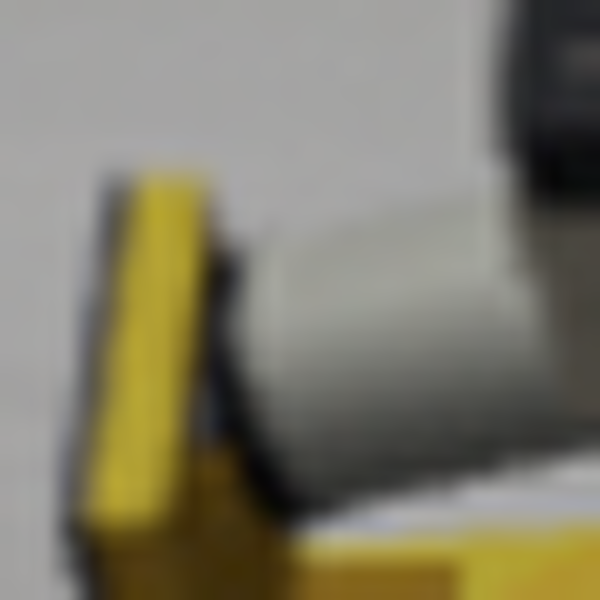

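play_rows --moves '[255,0,0,1,0,255,0,0,2,0,255,0,0,3,0,255,0,0,4,0,255,0,0,4,0]'

```text
time: 11.78
tool_pos: [510.3, -119.0, 125.0]
tcp_rot: [3.141, 0.0, 1.74]
contact_force: [0.9, -3.9, 2.3]
grip_width: 31.5
```

```bash
python3 to.py
```

```text
t 11.78 p [ 510.3 -119.   125. ] rot [3.1412e+00 3.0000e-04 1.7401e+00] F [ 0.95 -3.88  2.28] w 31.5 q [-0.38  0.47  1.7  -0.    0.97 -0.54]
stand frame TCP -0.1 -5.5
```

play_rows --moves '[255,0,0,1,0,255,0,0,2,0,255,0,0,3,0,255,0,0,4,0,255,0,0,4,0]'

```text
time: 12.2
tool_pos: [510.3, -118.7, 121.1]
tcp_rot: [3.141, 0.0, 1.74]
contact_force: [0.1, -1.7, 4.5]
grip_width: 31.3
```

```bash
python3 to.py;python3 - <<'E'
from h import *
import pickle
c={n:bot.capture(n) for n in("scene",)};pickle.dump(c,open("c2.pkl","wb"))
crop(c["scene"],145,90,275,180,6,"pics/s10.png")
E
```

```text
t 12.2 p [ 510.3 -118.7  121.1] rot [3.1411e+00 1.0000e-04 1.7403e+00] F [ 0.07 -1.74  4.52] w 31.3 q [-0.37  0.48  1.7   0.    0.96 -0.54]
stand frame TCP -0.1 -5.2
```

View pics/s10.png

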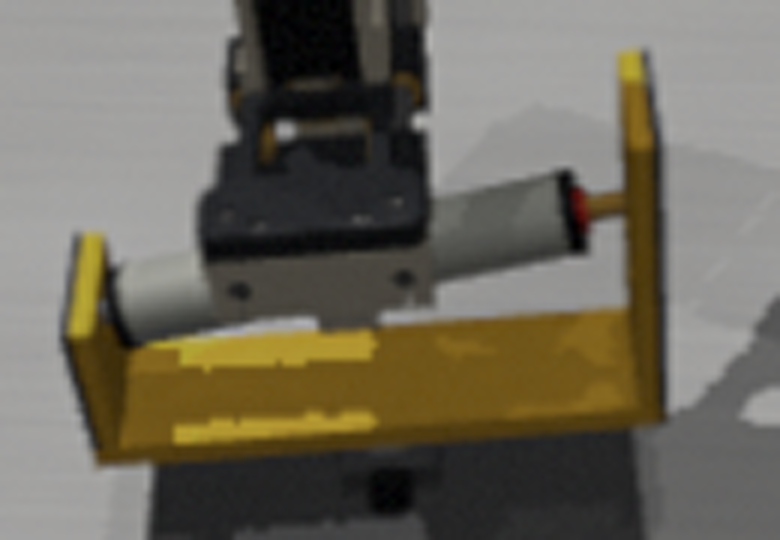

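play_rows --moves '[255,0.3,0,1,0,255,0.6,0,2,0,255,0.8,0,3,0,255,1,0,4,0,255,1,0,4,0]'

```text
time: 12.67
tool_pos: [510.4, -117.9, 117.5]
tcp_rot: [3.14, 0.001, 1.74]
contact_force: [-0.8, -1.9, 7.2]
grip_width: 31.0
```

```bash
python3 to.py
```

```text
t 12.67 p [ 510.4 -117.9  117.5] rot [3.1405e+00 7.0000e-04 1.7404e+00] F [-0.84 -1.95  7.17] w 31.0 q [-0.37  0.48  1.7  -0.    0.95 -0.54]
stand frame TCP 0.1 -4.5
```

play_rows --moves '[255,0.2,0,1,0,255,0.4,0,2,0,255,0.6,0,3,0,255,0.8,0,4,0,255,0.8,0,4,0]'

```text
time: 13.08
tool_pos: [510.3, -117.2, 113.5]
tcp_rot: [3.14, 0.001, 1.74]
contact_force: [0.6, -1.2, 6.7]
grip_width: 31.6
```

```bash
python3 to.py;python3 - <<'E'
from h import *
import pickle
c={n:bot.capture(n) for n in("scene",)};pickle.dump(c,open("c2.pkl","wb"))
crop(c["scene"],145,90,275,180,6,"pics/s11.png")
E
```

```text
t 13.08 p [ 510.3 -117.2  113.5] rot [3.1402e+00 8.0000e-04 1.7403e+00] F [ 0.6  -1.21  6.69] w 31.6 q [-0.37  0.49  1.71  0.    0.94 -0.54]
stand frame TCP 0.2 -3.7
```

View pics/s11.png

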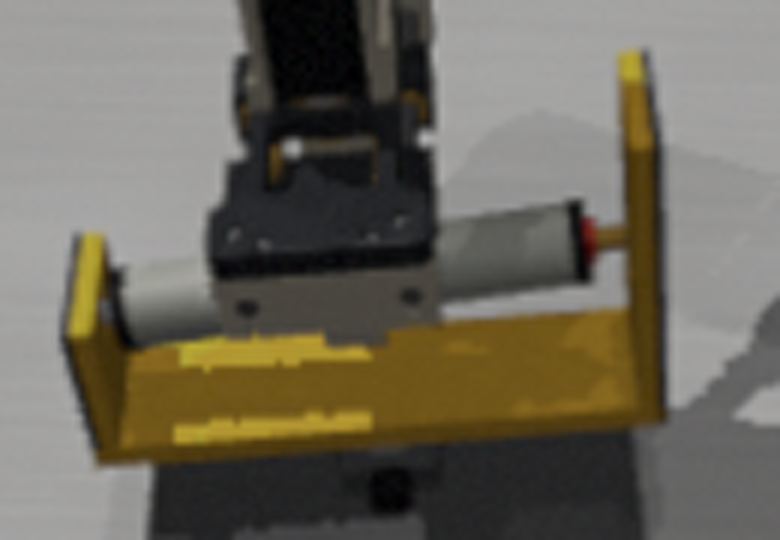

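play_rows --moves '[255,0,0,1,0,255,0.2,0,2,0,255,0.2,0,3,0,255,0.2,0,4,0,255,0.2,0,5,0,255,0.2,0,5,0]'

```text
time: 13.63
tool_pos: [510.2, -116.8, 108.3]
tcp_rot: [3.14, 0.001, 1.74]
contact_force: [1.1, -1.5, 5.1]
grip_width: 31.3
```

```bash
python3 to.py;python3 - <<'E'
from h import *
import pickle
c={n:bot.capture(n) for n in("scene",)};pickle.dump(c,open("c2.pkl","wb"))
crop(c["scene"],145,90,275,180,6,"pics/s12.png")
E
```

```text
t 13.63 p [ 510.2 -116.8  108.3] rot [3.1404e+00 5.0000e-04 1.7405e+00] F [ 1.08 -1.46  5.07] w 31.3 q [-0.37  0.5   1.72  0.    0.93 -0.54]
stand frame TCP 0.2 -3.4
```

View pics/s12.png

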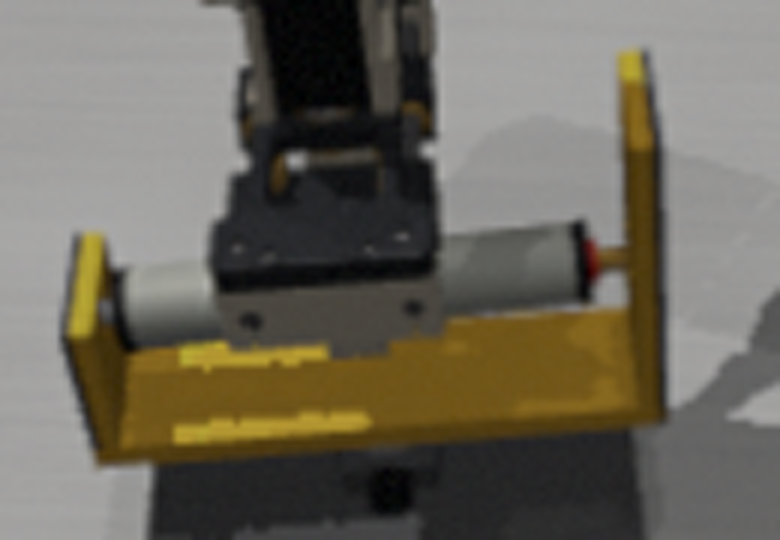

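play_rows --moves '[255,0,0,0.5,0,255,0,0,1,0,255,0,0,1.5,0,255,0,0,2,0,255,0,0,2,0]'

```text
time: 14.1
tool_pos: [509.6, -116.8, 105.6]
tcp_rot: [-3.141, -0.0, 1.74]
contact_force: [-1.0, -0.4, 2.8]
grip_width: 31.4
```

```bash
python3 to.py
```

```text
t 14.1 p [ 509.6 -116.8  105.6] rot [-3.1409e+00 -4.0000e-04  1.7403e+00] F [-0.98 -0.45  2.83] w 31.4 q [-0.37  0.5   1.72  0.    0.93 -0.54]
stand frame TCP -0.5 -3.2
```

play_rows --moves '[255,0,0,0.5,0,255,0,0,1,0,255,0,0,1.5,0,255,0,0,1.5,0]'

```text
time: 14.43
tool_pos: [509.8, -116.9, 104.1]
tcp_rot: [-3.141, -0.0, 1.74]
contact_force: [-1.2, -0.8, 3.6]
grip_width: 31.0
```

```bash
python3 to.py;python3 - <<'E'
from h import *
import pickle
c={n:bot.capture(n) for n in("scene",)};pickle.dump(c,open("c2.pkl","wb"))
crop(c["scene"],145,90,275,180,6,"pics/s13.png")
E
```

```text
t 14.43 p [ 509.8 -116.9  104.1] rot [-3.1415e+00 -1.0000e-04  1.7400e+00] F [-1.17 -0.8   3.55] w 31.0 q [-0.37  0.5   1.72  0.    0.92 -0.54]
stand frame TCP -0.3 -3.5
```

View pics/s13.png

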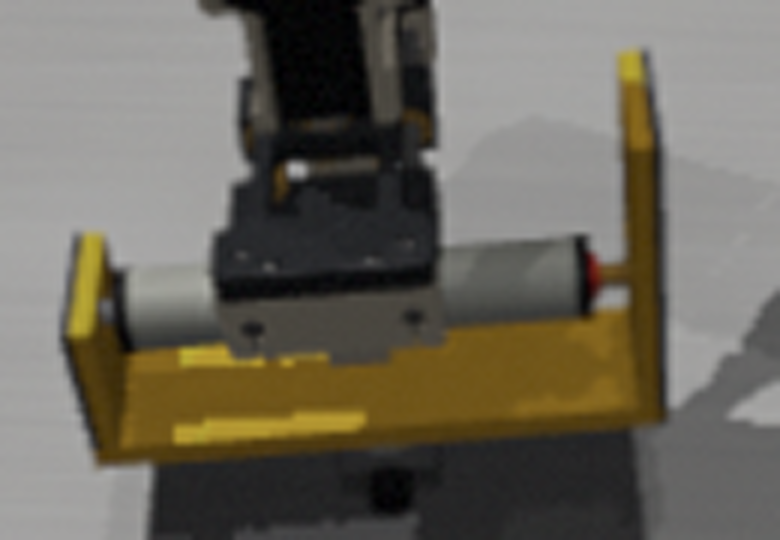

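play_rows --moves '[255,0,0,0.5,0,255,0,0,1,0,255,0,0,1,0,255,0,0,1,0]'

```text
time: 14.82
tool_pos: [509.9, -117.0, 103.7]
tcp_rot: [3.141, 0.0, 1.74]
contact_force: [-1.7, 0.4, 8.9]
grip_width: 31.1
```

```bash
python3 to.py
```

```text
t 14.82 p [ 509.9 -117.   103.7] rot [3.1413e+00 3.0000e-04 1.7400e+00] F [-1.74  0.45  8.89] w 31.1 q [-0.37  0.5   1.72 -0.    0.92 -0.54]
stand frame TCP -0.2 -3.6
```

play_rows --moves '[255,0,0,-1,0,255,-0.5,0,-1.5,0,255,-1,0,-1.5,0,255,-1.5,0,-1.5,0,255,-2,0,-1.5,0,255,-2,0,-1.5,0]'

```text
time: 15.32
tool_pos: [509.9, -118.5, 104.2]
tcp_rot: [-3.141, -0.001, 1.74]
contact_force: [0.3, 1.8, -4.1]
grip_width: 31.2
```

```bash
python3 to.py;python3 - <<'E'
from h import *
c=bot.capture("scene")
crop(c,145,90,275,180,6,"pics/s14.png")
E
```

```text
t 15.32 p [ 509.9 -118.5  104.2] rot [-3.1407e+00 -1.2000e-03  1.7398e+00] F [ 0.29  1.83 -4.05] w 31.2 q [-0.38  0.5   1.72  0.    0.92 -0.54]
stand frame TCP -0.5 -5.0
```

View pics/s14.png

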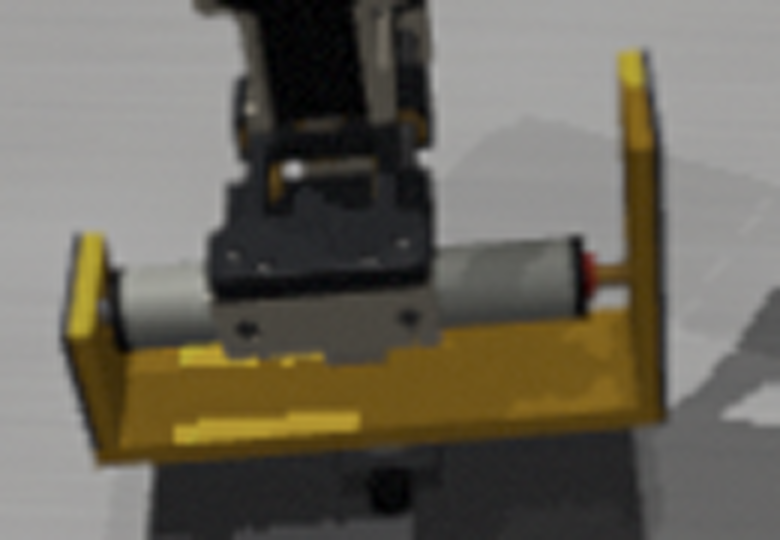

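play_rows --moves '[220,0,0,0,0,180,0,0,0,0,140,0,0,0,0,100,0,0,0,0,60,0,0,0,0,60,0,0,0,0,60,0,0,0,0]'

```text
time: 15.95
tool_pos: [510.4, -119.2, 105.0]
tcp_rot: [3.141, 0.001, 1.74]
contact_force: [0.5, -0.1, -0.3]
grip_width: 60.2
```

```bash
python3 to.py;python3 - <<'E'
from h import *
c=bot.capture("scene")
crop(c,145,90,275,180,6,"pics/s15.png")
E
```

```text
t 15.95 p [ 510.4 -119.2  105. ] rot [3.1411e+00 6.0000e-04 1.7400e+00] F [ 0.47 -0.12 -0.26] w 60.2 q [-0.38  0.5   1.72 -0.    0.92 -0.54]
stand frame TCP -0.1 -5.8
```

View pics/s15.png

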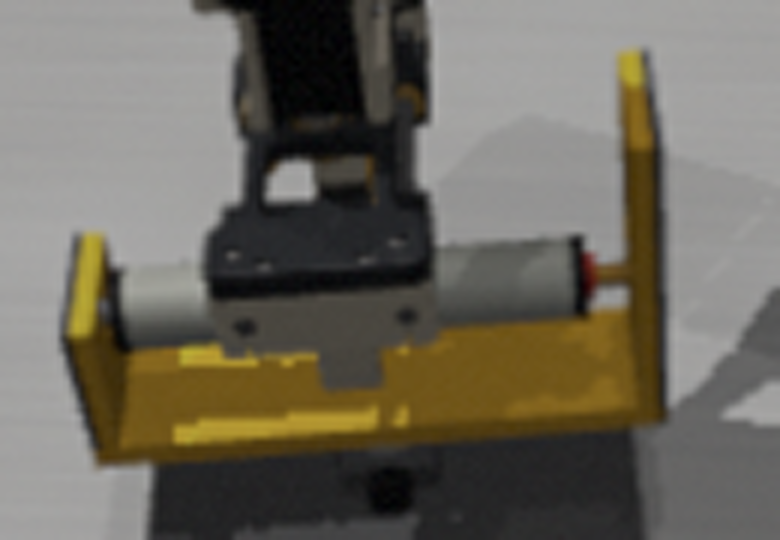

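Roller stays put on release. Withdraw upward.

play_rows --moves '[30,0,0,-2,0,30,0,0,-8,0,30,0,0,-20,0,30,0,0,-40,0,30,0,0,-65,0,30,0,0,-95,0,30,0,0,-125,0,30,0,0,-150,0]'

```text
time: 16.67
tool_pos: [510.3, -119.0, 257.5]
tcp_rot: [3.14, 0.001, 1.74]
contact_force: [1.1, -1.1, 0.2]
grip_width: 81.1
```

play_rows --moves '[30,-30,-20,0,0,30,-60,-40,0,0,30,-90,-60,0,0,30,-120,-80,0,0,30,-150,-100,0,0,30,-180,-110,0,0,30,-180,-110,0,0,30,-180,-110,0,0]'

```text
time: 17.33
tool_pos: [431.5, -316.2, 254.9]
tcp_rot: [3.141, 0.0, 1.737]
contact_force: [0.7, 0.3, 0.1]
grip_width: 81.0
```

```bash
python3 to.py;python3 - <<'E'
from h import *
import pickle
c={n:bot.capture(n) for n in("scene","top")};pickle.dump(c,open("c3.pkl","wb"))
crop(c["scene"],145,90,275,180,6,"pics/s16.png")
crop(c["top"],240,210,385,295,5,"pics/t16.png")
cv2.imwrite("pics/t17.png",c["top"]["color"][:,:,::-1])
E
```

```text
t 17.33 p [ 431.5 -316.2  254.9] rot [3.1414e+00 1.0000e-04 1.7370e+00] F [0.72 0.3  0.08] w 81.0 q [-0.78  0.36  1.49  0.    1.3  -0.94]
stand frame TCP -111.2 -186.6
```

View pics/s16.png

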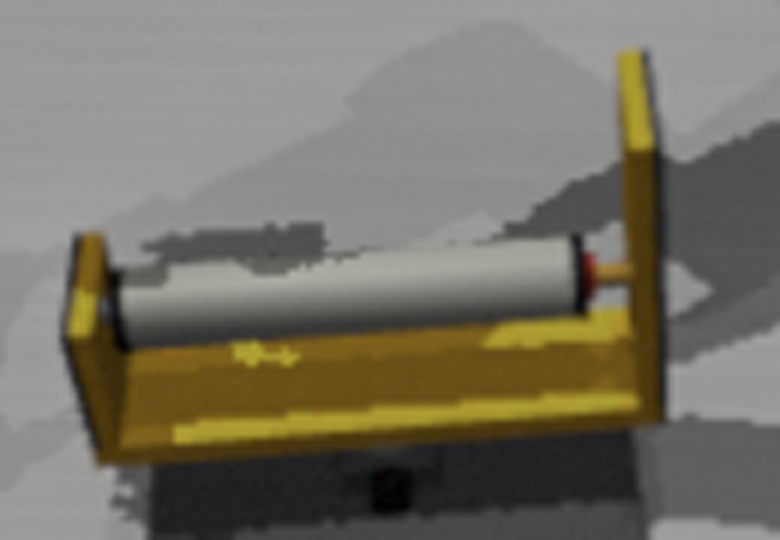

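View pics/t16.png

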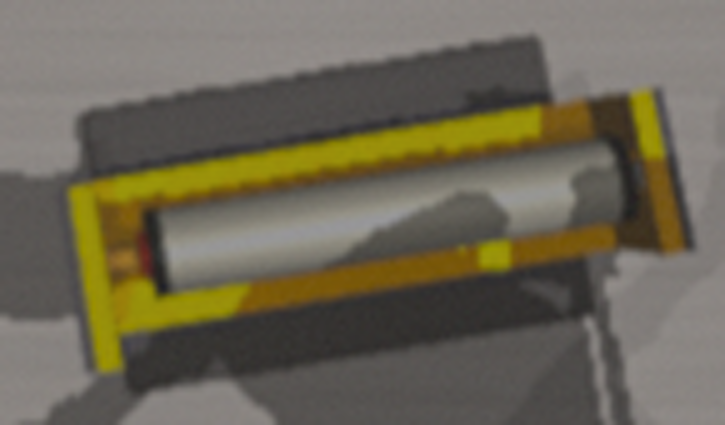

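View pics/t17.png

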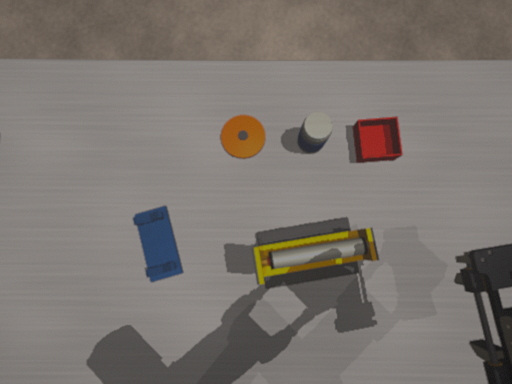

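Run:
```python
from h import *
import pickle
c=pickle.load(open("c3.pkl","rb"))
S=np.array([509.5,-113.5]);ys=.17
f=lambda U,V,k,x0,y0:(x0+(U+.5)/k-.5,y0+(V+.5)/k-.5)
r=[]
for t,s in(((152,252),(583,275)),((630,178),(116,308))):
    P,e=tri([(c["top"],*f(*t,5,240,210)),(c["scene"],*f(*s,6,145,90))])
    d=P[:2]-S;q=np.array([np.cos(ys)*d[0]+np.sin(ys)*d[1],-np.sin(ys)*d[0]+np.cos(ys)*d[1],P[2]]);r.append(q);print(q.round(1),np.round(e,1))
m=(r[0]+r[1])/2;v=r[0]-r[1];print(m.round(1),(v/np.linalg.norm(v)).round(3),np.linalg.norm(v))
```

```text
[  0.9  83.1 103.2] [0.5 0.5]
[ -1.3 -96.  102.6] [0.5 0.5]
[ -0.2  -6.4 102.9] [0.013 1.    0.004] 179.12194723380867
```

Seated: centre (x −0.2, y −6.4, z 102.9), level to within 0.004, with the angle error about 0.013. All of this is in tolerance.

Run:
```python
from plant import bot
print(bot.close_job())
```

```text
the job is handed in; nothing more can be done
None
```

The roller is seated in the yellow fork, brass pin at the tall plate and steel pin at the low plate. I handed the job in at about 17.4 s of the 70 s allowed; the hand-in gave no verdict.

**What I did:** I gripped the roller at mid-length, lifted it out of the cradle and turned it to line up with the fork. I pressed the brass pin about 22 mm against the tall plate, at about 8 N.

**What did not go to plan:** On the way down, friction at the brass tip tilted the roller about 11–12° in the grip. I put the steel pin into the low pocket first, then lowered the middle so the brass pin slid down and dropped into its pocket. The largest upward push I read at the wrist was about 9 N (about 12 N counting the roller's weight), against the 25 N limit. I then released and backed off.

**Last checks, from both cameras, in the stand frame:**

| Quantity | Measured | Allowed |
|---|---|---|
| Barrel centre x | −0.2 mm | −7 to 7 mm |
| Barrel centre y | −6.4 mm | −12 to 0 mm |
| Barrel centre z | 102.9 mm | 77 to 129 mm |
| Axis error | about 0.014 rad | below 0.06 rad |

- **Plunger:** I could not read it directly. The position implies it is pushed in about 4 mm, the seated value.
- **Barrel length:** it measured 179.1 mm against 180 mm, so the camera positions are good to about 1 mm.
- **Bystanders:** the disc, can and red box look unmoved in the last top picture, judged by eye.
- **Stillness:** I did not measure the roller's speed. The roller looked the same just after release and after the arm had withdrawn.

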